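Level the display riser and press the level home

ROBOT

A 6-joint arm with a two-finger parallel gripper is mounted at the origin on a cart in front of the work surface, level with it; the furniture and walls round the work are solid. World frame = base frame: x ahead of the robot, y to its left, z up, the work surface at z = 0. Lengths are in mm, angles in degrees, forces in N, time in s.
With the tool pointing down it reaches from about 300 to 750 mm from the base axis. Payload 8.5 kg.
Tool frame: the origin (TCP) lies at the very end of the fingers, on their centre line; the grasp point (between the pads) lies 19 mm behind it; z points along the fingers, y is the line along which they close (so a half turn about z gives the same grasp; the last joint's range is limited). The gripper opens to 85 mm and grips with 20 to 120 N. Pads are 22 mm wide; open, the fingers measure 114 mm over their backs; the gripper's body (76 mm by 85 mm) begins 54 mm behind the grasp point. The pads swing forward as they close: fully open they stand 13 mm farther back than shut.
Start: joints at [-79.315, 21.807, 74.336, -0, 83.858, -12.336], TCP at [215.084, -506.181, 231.322] pointing down, gripper open.
Joint ranges: [-178.18, 178.18], [-50.72, 133.34], [12.68, 142.11], [-81.47, 261.47], [9.98, 163.14], [-165.26, 165.26]. Speed limits (degrees/s): [136.94, 136.94, 180, 180, 180, 180].

INTERFACE

Orientations are given as a 3x3 rotation matrix whose columns are the frame's x, y, z axes.
In Python, from bench import * gives the robot as it stands.
- The arm moves only by the tool move_arm, never from a script. Its argument "increments" is a list of rows, each an object with "translation": the shift along the world's x, y, z in cm, a list of three; "angular": the turn, a rotation vector about the world's x, y, z in degrees, a list of three; "gripper": the closure, from 0 (fully open) to 1 (shut). A call has exactly 8 rows; each row is the pose to reach, as a shift and turn from the pose commanded when the call began; what a row does not reach only later rows make up. A row lasts 1/10 s, in which the tool goes at most 50 mm and 8.59 degrees, less where a joint would pass 70% of its speed; a pose out of reach is approached as far as the arm can. A call with a gripper value outside its range is refused whole. The fingers move at their own pace and stop on an object; "force" is the grip in N (left out, the last holds). Time passes only in rows, so rows that repeat a pose let the fingers close, or fill a call up. It gives the time, the measured TCP pose, the force, the opening and the grip force at its end, in the units of the state.
- get_state(): the state, without advancing time (a new reading comes with each control period).
- capture(name): name is "scene" or "top" or "wrist"; returns a dict with "img" (384x512x3 uint8, red, green, blue), "fx", "fy", "cx", "cy" (pixels), "xyz" and "rotation" of the camera in the world; the wrist camera has in their place "mount" (4x4, takes a point from camera to tool coordinates, whose origin is the TCP and whose axes are the flange's). Camera axes: x right, y down, z forward; pixel columns grow to the right and rows downward; lengths in mm; the calibration is good to about 2 mm. A picture is of the moment at which its call begins: read the wrist's pose just before it. There is no depth.
- sign_off(): hands the job in; it is judged then, once.
The state is a dict: "clock": time; "joint_pos": joint angles; "qd": joint speeds; "effort": joint torques, N m; "tcp_pos": TCP position; "tool_rot": TCP orientation; "ft_force": force on the tool from outside, world axes, zero at the start; "moment": the same for the moment, N m; "finger_gap": finger opening in mm; "grasp_force": force on a finger pad.
Only numpy, scipy, OpenCV 4.12 (cv2) and the standard library are available. Lean on these libraries where they do the work, as an engineer would, in place of code of your own. Each camera call takes 0.05 s, during which the arm holds its last target. There are 200 camera calls.

TASK

Level the small display riser before the cakes go on it: lay the spirit level flat and lengthwise along the middle of its wooden shelf and let go of it, then turn the black wing knob of the riser's levelling foot until the bubble rests between the two black marks of the vial. Then press down on the level from above with steady, light hand pressure so that it sits hard on the shelf, and finish while still pressing, with the bubble still between the marks; do not disturb the other goods on the counter.

Things in the scene. Friction and masses are not known exactly. Their poses are not given: they have to be found in the camera images.
- level: Aluminium spirit level, straight bar 160 mm long (own x) x 22 mm wide (own y) x 36 mm tall (own z), 0.22 kg, black end caps. It lies on its base on the counter. Origin: centre of its underside. At mid length a green vial 72 mm long shows in its top between the two aluminium halves; the top is one flat height of 36 mm, and pressing over the vial is safe. It may be laid either way round.
- bubble (a joint): The pale bubble (16 mm long) in the vial: offset of its centre from mid length in m, positive towards the level's own +x, range -0.024 to 0.024. It drifts to the higher end, 0.35 m per rad of slope, and takes about 1.5 s to settle. The two black marks stand 12 mm either side of mid length, so the bubble is between them while this is within 4 mm of 0.
- shelf_deck: Light wooden shelf of the riser, 84 mm wide (own x) x 222 mm long (own y), 12 mm thick, its top about 60 mm above the counter. Hinged to the fixed riser base at its -y end about its own x; origin on that hinge, 8 mm below the shelf's top. It starts sloping down towards the knob end (+y). A steel lug carries its +y end on the foot's threaded post.
- deck_mid (a point): The point on the shelf's top surface where the middle of the level's underside belongs: 95 mm from the hinge, midway across the width. Axes as the shelf: y along its length towards the knob, z up out of the surface.
- foot_grip (a point): Grip point of the levelling foot's black wing knob, on the knob's vertical turning axis, 103 mm above the counter and 160 mm from deck_mid. The wing is an upright bar 44 mm long (own x) x 13 mm thick (own y), from 80 to 115 mm above the counter, on a round hub of 15 mm radius (70 to 80 mm). Pinch it across the 13 mm; it does not rise or sink as it turns.
- foot_knob (a joint): Turn of the knob in rad, range -2.2 to 1.2, positive anticlockwise seen from above. Anticlockwise raises the knob end of the shelf by 0.025 rad of slope per rad of turn (very steep thread). It starts about 0.85 to 1.9 rad short of level; the value at which the shelf is level is near 0 but differs by up to 0.28 rad from time to time, so the bubble decides. It turns stiffly (0.2 N m) and stays where it is left, also while the shelf is pressed.
- jam_jar: Jam jar, 54 mm across, 70 mm tall, bystander between two cake stands. Origin: centre of its underside.
- tin: Round pastille tin, 69 mm across, 42 mm tall, bystander behind the level. Origin: centre of its underside.
- honey_jar: Honey jar, 54 mm across, 75 mm tall, bystander beyond the knob end of the riser. Origin: centre of its underside.
- reel: Reel of gift ribbon, 75 x 83 x 22 mm, lying flat, bystander between the level and the riser. Origin: centre of its underside.

How it is judged (in metres and radians):
On the way, in this order (a step that is already met when the one before it is completed fails the run):
1. the level lies flat along the middle of the shelf and has been let go (x of level in the frame of deck_mid between -0.03 and 0.03 m and y of level in the frame of deck_mid between -0.035 and 0.035 m and z of level in the frame of deck_mid between -0.005 and 0.005 m and angle between the x axis of level and the y axis of deck_mid, either way round below 0.2 rad and angle between the z axis of level and the z axis of deck_mid, either way round below 0.03 rad and contact force between the fingers and level below 0.05 N), for 0.3 s.
2. the bubble rests between the marks, the level lying on the shelf (x of level in the frame of deck_mid between -0.03 and 0.03 m and y of level in the frame of deck_mid between -0.035 and 0.035 m and z of level in the frame of deck_mid between -0.005 and 0.005 m and angle between the x axis of level and the y axis of deck_mid, either way round below 0.2 rad and angle between the z axis of level and the z axis of deck_mid, either way round below 0.03 rad and value of joint bubble between -0.004 and 0.004 m and angle between deck_mid's own z axis and vertical below 0.02 rad and velocity of joint bubble between -0.01 and 0.01 m/s), for 0.4 s.
At the end, for the whole second after the job is handed in: Level flat on the shelf, middle within 30 mm across and 35 mm along of deck_mid, within 0.2 rad of its length; bubble within 4 mm of the middle, shelf within 0.02 rad of level; the robot presses the level with over 3 N and it bears on the shelf with over 6 N through the last second (x of level in the frame of deck_mid between -0.03 and 0.03 m and y of level in the frame of deck_mid between -0.035 and 0.035 m and z of level in the frame of deck_mid between -0.005 and 0.005 m and angle between the x axis of level and the y axis of deck_mid, either way round below 0.2 rad and angle between the z axis of level and the z axis of deck_mid, either way round below 0.03 rad and value of joint bubble between -0.004 and 0.004 m and angle between deck_mid's own z axis and vertical below 0.02 rad and contact force between level and shelf_deck above 6 N and contact force between any of the fingers, the arm and level above 3 N); the arm keeps its last pose, push and grip.
It fails at once if a bystander (jam jar, tin, honey jar or ribbon reel) is pushed more than 30 mm from its place (distance of any of jam_jar, tin, honey_jar, reel from where it was at the start of the episode above 0.03 m).
It fails at once if the level is slammed or leant on with more than 60 N (contact force between level and shelf_deck above 60 N).
It also fails if it takes over 70 s, if anything falls off the work surface, if the arm or the gripper's body presses on something with over 40 N, if the wrist force passes 120 N, or if a joint passes its speed limit or range.

## Working session

There is one attempt and no reset: what is moved stays moved. The work goes in short steps, Python scripts to look and compute and a tool call to move; the robot and the scene stay as the last step left them, time stands still between calls to the robot, and variables do not carry over. Pictures are saved under pics/ and viewed, at most 13 in all, crops included, and the job is handed in when it is done.

Besides the shell and the picture viewer there is one more tool, called as a command line: name --argument value ..., lists and objects as JSON in quotes. move_arm: Moves the arm, as the interface text tells. Its arguments: {"type":"object","properties":{"increments":{"type":"array"},"force":{"type":"number"}},"required":["increments"]}

```bash
mkdir -p pics; cat > h.py <<'E'
from bench import *
import numpy as np, cv2
def snap(cam,name):
    c=capture(cam); cv2.imwrite(f'pics/{name}.png',c['img'][:,:,::-1]); np.save(f'pics/{name}.npy',c,allow_pickle=True); return c
def ray(c,u,v,z):
    d=np.array(c['rotation'])@np.array([(u-c['cx'])/c['fx'],(v-c['cy'])/c['fy'],1]); p=np.array(c['xyz']); return p+d*(z-p[2])/d[2]
def load(n): return np.load(f'pics/{n}.npy',allow_pickle=True).item()
E
python3 - <<'E'
from h import *
a=snap('scene','s0');b=snap('top','t0')
for c in (a,b): print({k:np.round(v,3).tolist() for k,v in c.items() if k!='img'})
s=get_state();print(s)
E
```

```text
{'fx': 388.62, 'fy': 388.62, 'cx': 252.762, 'cy': 192.869, 'xyz': [-66.17, 838.553, 601.31], 'rotation': [[-0.828, -0.241, 0.507], [-0.561, 0.377, -0.737], [-0.013, -0.894, -0.447]]}
{'fx': 459.906, 'fy': 459.906, 'cx': 252.361, 'cy': 191.19, 'xyz': [329.466, 22.796, 1463.808], 'rotation': [[-0.02, -0.993, 0.114], [-1.0, 0.019, -0.014], [0.011, -0.115, -0.993]]}
{'clock': 0.1, 'joint_pos': array([-7.93143827e+01,  2.18388889e+01,  7.43788992e+01,  2.68999227e-03,
        8.38569441e+01, -1.23369456e+01]), 'qd': array([-0.04977908, -0.04774259, -0.03140063,  0.04352406,  0.12504752,
       -0.02262945]), 'effort': array([ 4.28365587e-03, -4.49216938e+01, -2.31658155e+01, -1.59457563e-04,
        3.65576532e-03,  2.49552912e-06]), 'tcp_pos': array([ 215.05312419, -505.9431231 ,  230.7659235 ]), 'tool_rot': array([[ 9.20352922e-01,  3.91088814e-01, -1.95977557e-04],
       [ 3.91088729e-01, -9.20352074e-01,  1.29036177e-03],
       [ 3.24277704e-04, -1.26423284e-03, -9.99999148e-01]]), 'ft_force': array([-0.17326225,  0.21667786,  0.20079377]), 'moment': array([ 0.05505069, -0.01353048,  0.02951215]), 'grasp_force': 0.0, 'finger_gap': 85.28664806224387}
```

View pics/t0.png

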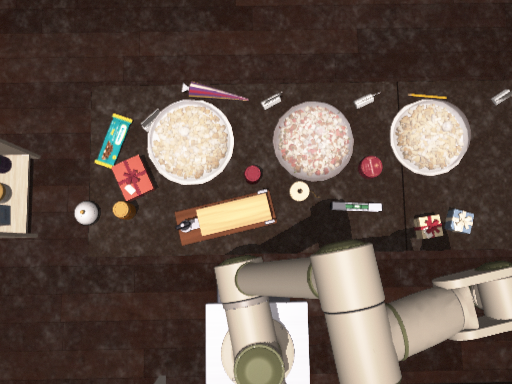

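View pics/s0.png

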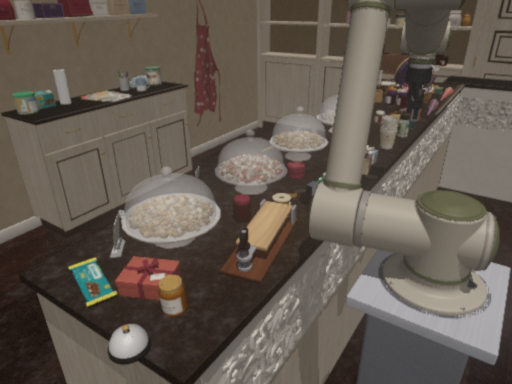

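The top view shows the level at about (357,207), the deck from about (197,220) to (273,207), the knob at (186,225), the reel at (299,191), the tin at (372,167), and the jam and honey jars at (253,174) and (123,210). Next I'll measure with masks.

```bash
python3 - <<'E'
from h import *
c=load('t0'); im=c['img']; hsv=cv2.cvtColor(im,cv2.COLOR_RGB2HSV)
for n,(u,v),z in [('reel',(299,191),22),('tin',(372,167),42),('jam',(253,174),70),('honey',(123,210),75),('cake2',(313,140),150),('cake1',(190,141),150),('cake3',(430,137),150),('shakerR',(430,225),30)]: print(n,ray(c,u,v,z).round())
def comp(m,seed,z,n):
    k,l,st,ce=cv2.connectedComponentsWithStats(m.astype(np.uint8)); 
    i=l[seed[1],seed[0]]; p=np.argwhere(l==i)[:,::-1].astype(np.float32)
    r=cv2.minAreaRect(p); print(n,i,len(p),r)
    w=np.array([ray(c,*q,z)[:2] for q in p],np.float32); rr=cv2.minAreaRect(w); print('  world',rr,cv2.boxPoints(rr).round(1).tolist())
S,V,H=hsv[...,1],hsv[...,2],hsv[...,0]
comp((V>150)&(H>10)&(H<28)&(S>50),(235,213),58,'deck')
g=(H>45)&(H<85)&(S>60)&(V>50); g[:,:320]=0;g[:195]=0;g[222:]=0
ys,xs=np.nonzero(g);print('vial',len(xs),xs.mean(),ys.mean(),ray(c,xs.mean(),ys.mean(),36))
crop=np.hstack([im[190:250,170:290],im[190:250,320:400]])
cv2.imwrite('pics/c0.png',cv2.resize(crop,None,fx=4,fy=4,interpolation=cv2.INTER_CUBIC)[:,:,::-1])
E
```

```text
reel [ 493. -144.   22.]
tin [ 562. -374.   42.]
jam [543.   1.  70.]
honey [440. 395.  75.]
cake2 [ 628. -175.  150.]
cake1 [631. 183. 150.]
cake3 [ 630. -519.  150.]
shakerR [ 377. -550.   30.]
deck 185 2022 ((233.16778564453125, 214.13304138183594), (28.11618995666504, 72.7765121459961), 76.70142364501953)
  world ((422.14239501953125, 63.69792175292969), (85.92391204833984, 222.1559600830078), 12.372241973876953) [[356.3999938964844, 163.0], [404.0, -54.0], [487.8999938964844, -35.599998474121094], [440.29998779296875, 181.39999389648438]]
vial 53 356.8301886792453 206.11320754716982 [ 440.59989231 -321.84107194   36.        ]
```

View pics/c0.png

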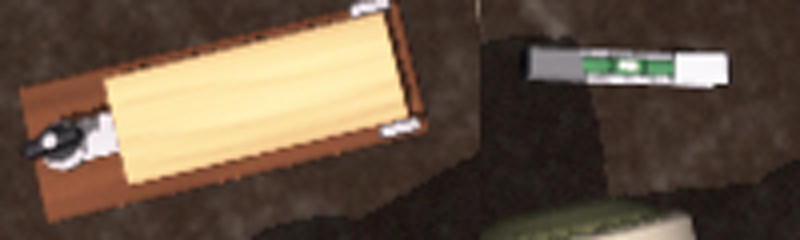

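```bash
python3 - <<'E'
from h import *
c=load('t0'); print('knob',ray(c,170+65/4,190+140/4,112), 'wing ends',[ray(c,170+a/4,190+b/4,112) for a,b in((28,152),(90,130))])
E
```

```text
knob [388.99753721 200.00038323 112.        ] wing ends [array([380.77207955, 227.0579325 , 112.        ]), array([395.94917947, 181.6808285 , 112.        ])]
```

move_arm --increments '[{"translation":[2.8,2.3,-1.2],"angular":[0,0,8],"gripper":0},{"translation":[5.6,4.6,-2.5],"angular":[0,0,16],"gripper":0},{"translation":[8.4,6.9,-3.8],"angular":[0,0,24],"gripper":0},{"translation":[11.2,9.2,-5],"angular":[0,0,32],"gripper":0},{"translation":[14,11.5,-6.2],"angular":[0,0,40],"gripper":0},{"translation":[16.9,13.8,-7.5],"angular":[0,0,48],"gripper":0.1},{"translation":[19.7,16.1,-8.8],"angular":[0,0,56],"gripper":0.2},{"translation":[22.5,18.4,-10],"angular":[0,0,64.4],"gripper":0.2}]'

```text
clock: 0.9
tcp_pos: [441.0, -320.9, 130.5]
tool_rot: [[0.039, 0.999, -0.001], [0.999, -0.039, 0.001], [0.001, -0.001, -1.0]]
ft_force: [-0.4, -1.2, -0.3]
finger_gap: 68.6
grasp_force: 0.0
```

move_arm --increments '[{"translation":[0,-0.1,-2.5],"angular":[0,0,0],"gripper":0.2},{"translation":[0,-0.1,-5],"angular":[0,0,0],"gripper":0.2},{"translation":[0,-0.1,-7.5],"angular":[0,0,0],"gripper":0.2},{"translation":[0,-0.1,-9.5],"angular":[0,0,0],"gripper":0.2},{"translation":[0,-0.1,-11],"angular":[0,0,0],"gripper":0.2},{"translation":[0,-0.1,-12],"angular":[0,0,0],"gripper":0.3},{"translation":[0,-0.1,-12.2],"angular":[0,0,0],"gripper":0.5},{"translation":[0,-0.1,-12.2],"angular":[0,0,0],"gripper":0.8}]' --force 40

```text
clock: 1.7
tcp_pos: [440.2, -323.2, 9.4]
tool_rot: [[0.045, 0.999, -0.0], [0.999, -0.045, 0.0], [0.0, -0.0, -1.0]]
ft_force: [0.4, -0.5, 0.3]
finger_gap: 31.4
grasp_force: 0.0
```

move_arm --increments '[{"translation":[0,0,0],"angular":[0,0,0],"gripper":1},{"translation":[0,0,0],"angular":[0,0,0],"gripper":1},{"translation":[0,0,0],"angular":[0,0,0],"gripper":1},{"translation":[0,0,0],"angular":[0,0,0],"gripper":1},{"translation":[0,0,0],"angular":[0,0,0],"gripper":1},{"translation":[0,0,0],"angular":[0,0,0],"gripper":1},{"translation":[0,0,0],"angular":[0,0,0],"gripper":1},{"translation":[0,0,0],"angular":[0,0,0],"gripper":1}]'

```text
clock: 2.5
tcp_pos: [440.5, -323.5, 10.1]
tool_rot: [[0.045, 0.999, 0.001], [0.999, -0.045, -0.001], [-0.001, 0.001, -1.0]]
ft_force: [2.0, 0.4, 5.8]
finger_gap: 21.6
grasp_force: 41.4
```

move_arm --increments '[{"translation":[0,0,2],"angular":[0,0,0],"gripper":1},{"translation":[0,0,5],"angular":[0,0,0],"gripper":1},{"translation":[0,0,8],"angular":[0,0,0],"gripper":1},{"translation":[0,3,11],"angular":[0,0,0],"gripper":1},{"translation":[0,6,12],"angular":[0,0,0],"gripper":1},{"translation":[0,9,12],"angular":[0,0,4],"gripper":1},{"translation":[0,12,12],"angular":[0,0,8],"gripper":1},{"translation":[0,15,12],"angular":[0,0,12],"gripper":1}]'

```text
clock: 3.3
tcp_pos: [439.4, -171.7, 129.0]
tool_rot: [[-0.166, 0.986, -0.001], [0.986, 0.166, 0.001], [0.001, -0.001, -1.0]]
ft_force: [1.0, -0.3, -3.3]
finger_gap: 21.1
grasp_force: 40.3
```

move_arm --increments '[{"translation":[-0.1,3,0],"angular":[0,0,1],"gripper":1},{"translation":[-0.3,6.5,0],"angular":[0,0,2],"gripper":1},{"translation":[-0.5,10,0],"angular":[0,0,3],"gripper":1},{"translation":[-0.8,13.5,0],"angular":[0,0,3],"gripper":1},{"translation":[-1.1,17,0],"angular":[0,0,3],"gripper":1},{"translation":[-1.3,20,0],"angular":[0,0,3],"gripper":1},{"translation":[-1.5,22.1,0],"angular":[0,0,3],"gripper":1},{"translation":[-1.5,22.1,0],"angular":[0,0,3],"gripper":1}]'

```text
clock: 4.1
tcp_pos: [423.9, 49.8, 129.0]
tool_rot: [[-0.218, 0.976, -0.002], [0.976, 0.218, 0.001], [0.001, -0.002, -1.0]]
ft_force: [-0.1, -0.5, -3.2]
finger_gap: 21.5
grasp_force: 40.2
```

```bash
python3 - <<'E'
from h import *
s=get_state();print(s['tcp_pos'],s['tool_rot'].round(3),s['ft_force'],s['finger_gap'],s['joint_pos'])
a=snap('scene','s1');b=snap('wrist','w1')['img']
cv2.imwrite('pics/c1.png',np.hstack([cv2.resize(a['img'][170:290,190:350],(533,400),interpolation=cv2.INTER_CUBIC),cv2.resize(b,(267,200)).repeat(2,0)])[:,:,::-1])
E
```

```text
[423.885707    49.80249508 129.01143111] [[-0.218  0.976 -0.002]
 [ 0.976  0.218  0.001]
 [ 0.001 -0.002 -1.   ]] [-0.10838768 -0.5269485  -3.20605966] 21.46724358869034 [-9.28654066e+00  1.64786016e+01  1.02181382e+02  1.34380868e-02
  6.14467009e+01 -2.18920998e+01]
```

View pics/c1.png

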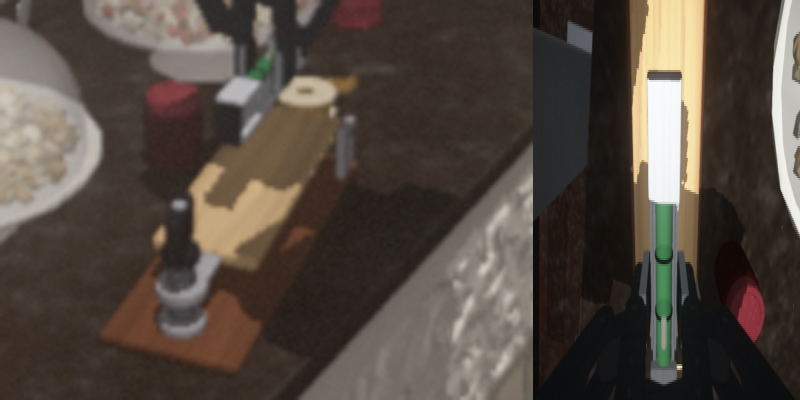

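move_arm --increments '[{"translation":[0.1,-0.2,-1],"angular":[-1,-0.2,0],"gripper":1},{"translation":[0.1,-0.2,-2.2],"angular":[-2,-0.4,0],"gripper":1},{"translation":[0.1,-0.2,-3.4],"angular":[-2,-0.4,0],"gripper":1},{"translation":[0.1,-0.2,-4.4],"angular":[-2,-0.4,0],"gripper":1},{"translation":[0.1,-0.2,-5.1],"angular":[-2,-0.4,0],"gripper":1},{"translation":[0.1,-0.2,-5.5],"angular":[-2,-0.4,0],"gripper":1},{"translation":[0.1,-0.2,-5.6],"angular":[-2,-0.4,0],"gripper":1},{"translation":[0.1,-0.2,-5.6],"angular":[-2,-0.4,0],"gripper":1}]'

```text
clock: 5.0
tcp_pos: [426.2, 45.6, 73.4]
tool_rot: [[-0.215, 0.977, 0.007], [0.976, 0.215, -0.035], [-0.036, -0.001, -0.999]]
ft_force: [0.2, 0.6, -2.1]
finger_gap: 21.4
grasp_force: 40.2
```

move_arm --increments '[{"translation":[0,0,-0.1],"angular":[0,0,0],"gripper":1},{"translation":[0,0,-0.2],"angular":[0,0,0],"gripper":1},{"translation":[0,0,-0.3],"angular":[0,0,0],"gripper":1},{"translation":[0,0,-0.3],"angular":[0,0,0],"gripper":1},{"translation":[0,0,-0.3],"angular":[0,0,0],"gripper":1},{"translation":[0,0,-0.3],"angular":[0,0,0],"gripper":1},{"translation":[0,0,-0.3],"angular":[0,0,0],"gripper":1},{"translation":[0,0,-0.3],"angular":[0,0,0],"gripper":1}]'

```text
clock: 5.8
tcp_pos: [426.1, 45.8, 70.4]
tool_rot: [[-0.215, 0.977, 0.007], [0.976, 0.215, -0.035], [-0.036, -0.001, -0.999]]
ft_force: [-0.2, 0.2, -3.3]
finger_gap: 21.1
grasp_force: 40.2
```

move_arm --increments '[{"translation":[0,0,-0.1],"angular":[0,0,0],"gripper":1},{"translation":[0,0,-0.2],"angular":[0,0,0],"gripper":1},{"translation":[0,0,-0.2],"angular":[0,0,0],"gripper":1},{"translation":[0,0,-0.2],"angular":[0,0,0],"gripper":1},{"translation":[0,0,-0.2],"angular":[0,0,0],"gripper":1},{"translation":[0,0,-0.2],"angular":[0,0,0],"gripper":1},{"translation":[0,0,-0.2],"angular":[0,0,0],"gripper":1},{"translation":[0,0,-0.2],"angular":[0,0,0],"gripper":1}]'

```text
clock: 6.6
tcp_pos: [426.1, 45.8, 68.3]
tool_rot: [[-0.215, 0.977, 0.007], [0.976, 0.215, -0.035], [-0.036, -0.001, -0.999]]
ft_force: [-0.1, 0.4, -3.1]
finger_gap: 21.6
grasp_force: 40.2
```

move_arm --increments '[{"translation":[0,0,-0.1],"angular":[0,0,0],"gripper":1},{"translation":[0,0,-0.1],"angular":[0,0,0],"gripper":1},{"translation":[0,0,-0.1],"angular":[0,0,0],"gripper":1},{"translation":[0,0,-0.1],"angular":[0,0,0],"gripper":1},{"translation":[0,0,-0.1],"angular":[0,0,0],"gripper":1},{"translation":[0,0,-0.1],"angular":[0,0,0],"gripper":1},{"translation":[0,0,-0.1],"angular":[0,0,0],"gripper":1},{"translation":[0,0,-0.1],"angular":[0,0,0],"gripper":1}]'

```text
clock: 7.4
tcp_pos: [426.1, 45.8, 67.3]
tool_rot: [[-0.215, 0.977, 0.007], [0.976, 0.215, -0.035], [-0.036, -0.001, -0.999]]
ft_force: [-0.4, -0.7, -2.5]
finger_gap: 21.3
grasp_force: 40.2
```

move_arm --increments '[{"translation":[0,0,-0.05],"angular":[0,0,0],"gripper":1},{"translation":[0,0,-0.1],"angular":[0,0,0],"gripper":1},{"translation":[0,0,-0.1],"angular":[0,0,0],"gripper":1},{"translation":[0,0,-0.1],"angular":[0,0,0],"gripper":1},{"translation":[0,0,-0.1],"angular":[0,0,0],"gripper":1},{"translation":[0,0,-0.1],"angular":[0,0,0],"gripper":1},{"translation":[0,0,-0.1],"angular":[0,0,0],"gripper":1},{"translation":[0,0,-0.1],"angular":[0,0,0],"gripper":1}]'

```text
clock: 8.2
tcp_pos: [426.1, 45.9, 66.8]
tool_rot: [[-0.215, 0.977, 0.008], [0.976, 0.215, -0.035], [-0.036, -0.0, -0.999]]
ft_force: [-3.5, 1.8, 7.3]
finger_gap: 21.2
grasp_force: 41.6
```

```bash
python3 - <<'E'
from h import *
s=get_state();print(s['tcp_pos'],s['ft_force'],s['moment'])
a=snap('scene','s2')
cv2.imwrite('pics/c2.png',cv2.resize(a['img'][170:290,190:350],(800,600),interpolation=cv2.INTER_CUBIC)[:,:,::-1])
E
```

```text
[426.14918425  45.90240967  66.83702198] [-3.50181855  1.79895717  7.29172519] [ 0.02153885  0.32836314 -0.08679534]
```

View pics/c2.png

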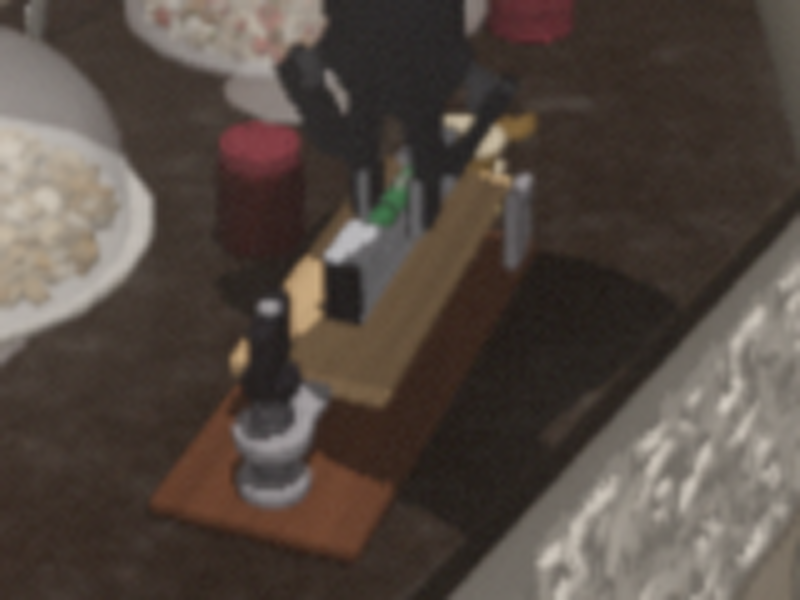

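The level is touching down in the middle of the shelf (end cap at crop (345,290)). Releasing it and rising.

move_arm --increments '[{"translation":[0,0,0],"angular":[0,0,0],"gripper":0.6},{"translation":[0,0,0],"angular":[0,0,0],"gripper":0.4},{"translation":[0,0,0],"angular":[0,0,0],"gripper":0.3},{"translation":[0,0,0],"angular":[0,0,0],"gripper":0.3},{"translation":[0,0,0],"angular":[0,0,0],"gripper":0.3},{"translation":[0,0,1],"angular":[0,0,0],"gripper":0.3},{"translation":[0,0,3],"angular":[0,0,0],"gripper":0.3},{"translation":[0,0,5],"angular":[1,0.2,0],"gripper":0.3}]'

```text
clock: 9.05
tcp_pos: [425.8, 46.1, 116.7]
tool_rot: [[-0.216, 0.976, 0.002], [0.976, 0.216, -0.017], [-0.017, -0.001, -1.0]]
ft_force: [0.3, 1.2, -0.4]
finger_gap: 59.8
grasp_force: 0.0
```

move_arm --increments '[{"translation":[0,0,2],"angular":[1,0.2,0],"gripper":0.3},{"translation":[0,0,4],"angular":[1,0.2,0],"gripper":0.3},{"translation":[0,0,6],"angular":[1,0.2,0],"gripper":0.3},{"translation":[0,0,8],"angular":[1,0.2,0],"gripper":0.3},{"translation":[0,0,9],"angular":[1,0.2,0],"gripper":0.3},{"translation":[0,0,9],"angular":[1,0.2,0],"gripper":0.3},{"translation":[0,0,9],"angular":[1,0.2,0],"gripper":0.3},{"translation":[0,0,9],"angular":[1,0.2,0],"gripper":0.3}]'

```text
clock: 9.85
tcp_pos: [425.7, 45.9, 205.3]
tool_rot: [[-0.215, 0.977, -0.002], [0.977, 0.215, 0.0], [0.001, -0.002, -1.0]]
ft_force: [0.5, -0.7, 0.2]
finger_gap: 59.7
grasp_force: 0.0
```

```bash
python3 - <<'E'
from h import *
s=get_state();print(s['tcp_pos'],s['tool_rot'].round(3),s['ft_force'],s['finger_gap'],s['joint_pos'])
b=snap('wrist','w3');np.save('pics/w3s.npy',s,allow_pickle=True);print(b['mount'].round(3) if hasattr(b['mount'],'round') else b['mount'],b['fx'],b['cx'],b['cy'])
E
```

```text
[425.65499849  45.87488725 205.34278208] [[-0.215  0.977 -0.002]
 [ 0.977  0.215  0.   ]
 [ 0.001 -0.002 -1.   ]] [ 0.52931873 -0.73732426  0.20365359] 59.660195928792284 [-9.77820402e+00  1.10126821e+01  9.47581921e+01 -1.38433847e-04
  7.43448582e+01 -2.21982260e+01]
[[   0.      -0.951   -0.309   80.347]
 [   1.       0.      -0.      -0.789]
 [   0.      -0.309    0.951 -140.852]
 [   0.       0.       0.       1.   ]] 339.6381674838271 250.48754720376908 191.61050873551702
```

View pics/w3.png

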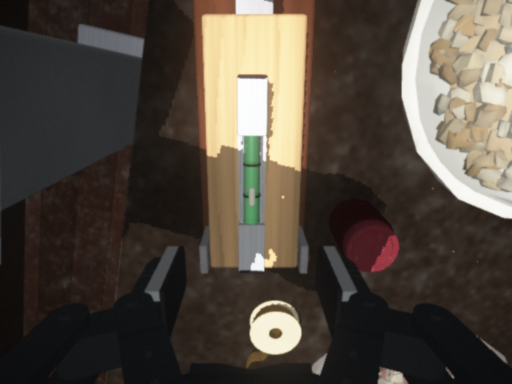

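The wrist view shows the level along the deck, from (252,75) to (251,270). The marks are at rows 164 and 193, and the bubble at row ~197 is towards the hinge end. Checking where the level sits and preparing the bubble measurement.

```bash
cat >> h.py <<'E'
def wcam(c,s):
    M=np.array(c['mount']); R=s['tool_rot']@M[:3,:3]; c=dict(c); c['rotation']=R; c['xyz']=s['tcp_pos']+s['tool_rot']@M[:3,3]; return c
E
python3 - <<'E'
from h import *
s=np.load('pics/w3s.npy',allow_pickle=True).item(); c=wcam(load('w3'),s)
f=lambda u,v,z:print((u,v,z),ray(c,u,v,z).round(1))
f(252,75,91);f(252,270,96) ; f(252,164,93);f(252,193,94)
f(202,15,54);f(306,15,54);f(210,264,60);f(303,264,60)
d=np.array([-.215,.977]);
a=[ray(c,252,75,92)[:2]@d, ray(c,202,15,54)[:2]@d,ray(c,210,264,60)[:2]@d,ray(c,252,178,93)[:2]@d];print(a,'knob proj',np.array([389,203])@d)
E
```

```text
(252, 75, 91) [407.5 128.5  91. ]
(252, 270, 96) [440.9 -22.4  96. ]
(252, 164, 93) [421.4  65.7  93. ]
(252, 193, 94) [426.4  43.3  94. ]
(202, 15, 54) [360.1 163.7  54. ]
(306, 15, 54) [438.7 181.   54. ]
(210, 264, 60) [405.2 -45.7  60. ]
(303, 264, 60) [491.6 -26.6  60. ]
[np.float64(37.928106435160394), np.float64(82.53589418226436), np.float64(-131.81522279166919), np.float64(-37.51437387285746)] knob proj 114.69599999999998
```

move_arm --increments '[{"translation":[-0.5,2,0],"angular":[0,0,1],"gripper":0.4},{"translation":[-1,5,0],"angular":[0,0,2],"gripper":0.4},{"translation":[-1.6,8,-1],"angular":[0,0,3],"gripper":0.4},{"translation":[-2.2,11,-2],"angular":[0,0,4],"gripper":0.4},{"translation":[-2.9,13.5,-3],"angular":[0,0,5],"gripper":0.4},{"translation":[-3.6,15.7,-4],"angular":[0,0,6],"gripper":0.4},{"translation":[-3.6,15.7,-4.5],"angular":[0,0,6],"gripper":0.4},{"translation":[-3.6,15.7,-4.5],"angular":[0,0,6],"gripper":0.4}]'

```text
clock: 10.7
tcp_pos: [389.7, 202.7, 160.4]
tool_rot: [[-0.317, 0.949, -0.002], [0.949, 0.317, -0.001], [-0.0, -0.002, -1.0]]
ft_force: [0.1, -0.1, -0.3]
finger_gap: 51.1
grasp_force: 0.0
```

```bash
python3 - <<'E'
from h import *
s=get_state();print(s['tcp_pos'],s['tool_rot'].round(3),s['finger_gap'])
b=snap('wrist','w4');np.save('pics/w4s.npy',s,allow_pickle=True)
cv2.imwrite('pics/c4.png',cv2.convertScaleAbs(b['img'][:,:,::-1],alpha=1.7))
E
```

```text
[389.6875163  202.67045859 160.43588962] [[-0.317  0.949 -0.002]
 [ 0.949  0.317 -0.001]
 [-0.    -0.002 -1.   ]] 51.11173988246226
```

View pics/c4.png

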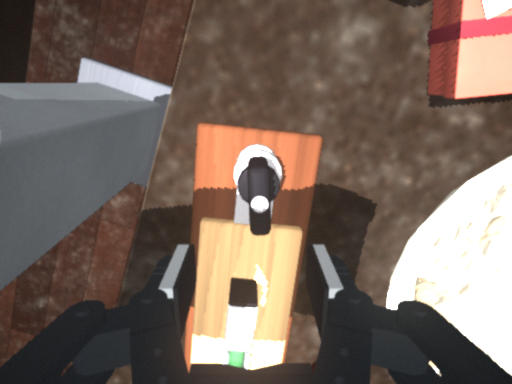

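The wing spans (257,158) to (260,234), nearly along the image's vertical.

```bash
python3 - <<'E'
from h import *
s=np.load('pics/w4s.npy',allow_pickle=True).item(); c=wcam(load('w4'),s)
p=ray(c,257.5,157,115);q=ray(c,260.5,234,115);print(p,q,(p+q)/2,np.linalg.norm(p-q),np.degrees(np.arctan2(*(p-q)[1::-1])), 'tool x ang',np.degrees(np.arctan2(*s['tool_rot'][1::-1,0])))
g=cv2.cvtColor(c['img'],cv2.COLOR_RGB2GRAY)
for r in (165,175,212,220,228): print(r,g[r,240:280].tolist())
E
```

```text
[379.9066226  241.76175665 115.        ] [396.82270413 197.74483186 115.        ] [388.36466337 219.75329425 115.        ] 47.15552441395543 111.02219575111535 tool x ang 108.4641270582115
165 [247, 246, 245, 244, 243, 242, 231, 167, 76, 35, 31, 31, 34, 34, 35, 33, 33, 34, 33, 32, 33, 32, 32, 33, 32, 32, 29, 43, 77, 106, 118, 123, 124, 125, 139, 184, 227, 236, 230, 185]
175 [72, 52, 57, 60, 59, 59, 57, 44, 37, 41, 44, 49, 52, 54, 55, 55, 54, 54, 52, 52, 50, 50, 49, 47, 46, 43, 39, 40, 35, 31, 32, 31, 34, 36, 45, 45, 51, 85, 116, 133]
212 [126, 127, 124, 125, 125, 124, 125, 123, 109, 66, 34, 31, 30, 31, 38, 48, 60, 73, 82, 86, 83, 81, 68, 50, 39, 33, 31, 31, 30, 34, 65, 93, 71, 56, 57, 57, 56, 57, 54, 54]
220 [125, 124, 125, 124, 124, 125, 123, 122, 112, 78, 41, 34, 31, 31, 32, 32, 32, 31, 32, 33, 31, 31, 31, 30, 32, 32, 31, 29, 30, 30, 36, 47, 53, 53, 56, 57, 55, 54, 54, 53]
228 [130, 128, 125, 128, 133, 136, 140, 140, 140, 125, 68, 34, 31, 32, 31, 33, 32, 32, 33, 32, 33, 33, 32, 32, 33, 32, 31, 31, 31, 33, 58, 103, 119, 119, 118, 116, 119, 120, 121, 122]
```

```bash
python3 - <<'E'
from h import *
s=np.load('pics/w4s.npy',allow_pickle=True).item(); c=wcam(load('w4'),s)
print(ray(c,260,204,118),ray(c,257.5,157,80),ray(c,257.5,157,90),ray(c,260.5,234,115))
l=ray(c,250,234,115);r=ray(c,270,234,115);print(np.linalg.norm(l-r))
# wing axis top direction: lower edges at rows 212 and 228 (z=115)
for u0,u1,v in((249.3,270,212),(249.3,270,220),(249.9,270,228)): print((ray(c,u0,v,115)+ray(c,u1,v,115))/2)
E
```

```text
[389.87617963 216.81396285 118.        ] [382.92336245 234.7963528   80.        ] [382.06143678 236.78646819  90.        ] [396.82270413 197.74483186 115.        ]
12.021420990900033
[391.73364017 210.99739281 115.        ]
[393.38482333 206.18639399 115.        ]
[395.23219643 201.35600619 115.        ]
```

```bash
python3 - <<'E'
from h import *
s=np.load('pics/w4s.npy',allow_pickle=True).item(); c=wcam(load('w4'),s)
print('deck corners w4',ray(c,202,220,54),ray(c,301,228,54),'base corners',ray(c,198,124,12),ray(c,321,135,12))
print('level end',ray(c,243,279,91))
c3=wcam(load('w3'),np.load('pics/w3s.npy',allow_pickle=True).item())
a=load('s2');print('scene dot',ray(a,243.6,231,117))
t=load('t0');print('top dot z117',ray(t,170+62/4,190+142/4,117))
n=get_state();print(n['tcp_pos'],n['clock'])
b=capture('wrist')['img'];cv2.imwrite('pics/x.png',b);print(np.abs(b.astype(int)-c['img']).mean())
E
```

```text
deck corners w4 [360.02283095 167.98218668  54.        ] [436.37126048 186.32634648  54.        ] base corners [332.1799774  232.13430043  12.        ] [433.78433599 256.36501875  12.        ]
level end [400.68356873 150.20847794  91.        ]
scene dot [389.43544062 216.14860989 117.        ]
top dot z117 [387.36437736 201.53547251 117.        ]
[390.18883034 202.34420014 161.00986935] 10.75
2.5456966824001737
```

```bash
python3 - <<'E'
from h import *
def proj(c,p):
    q=np.array(c['rotation']).T@(np.array(p)-c['xyz']); return c['fx']*q[0]/q[2]+c['cx'],c['fy']*q[1]/q[2]+c['cy']
t=load('t0');a=load('s0')
for p in [(389,203,115),(389.5,215.5,115),(389.5,215.5,80)]: print(p,proj(t,p),proj(a,p))
x=cv2.resize(t['img'][210:240,165:205],(400,300),interpolation=cv2.INTER_NEAREST)
y=cv2.resize(a['img'][220:280,220:270],(400,480),interpolation=cv2.INTER_NEAREST)[:300]
cv2.imwrite('pics/c5.png',cv2.convertScaleAbs(np.hstack([x,y])[:,:,::-1],alpha=1.6))
E
```

```text
(389, 203, 115) (np.float64(185.08702988994494), np.float64(224.97707223007984)) (np.float64(246.99609358827044), np.float64(229.27166796404535))
(389.5, 215.5, 115) (np.float64(180.80196869864508), np.float64(224.89115672946417)) (np.float64(243.75854926841006), np.float64(231.59567349785476))
(389.5, 215.5, 80) (np.float64(182.47425811778223), np.float64(225.37827034673955)) (np.float64(244.10727506815766), np.float64(244.11684718906864))
```

View pics/c5.png

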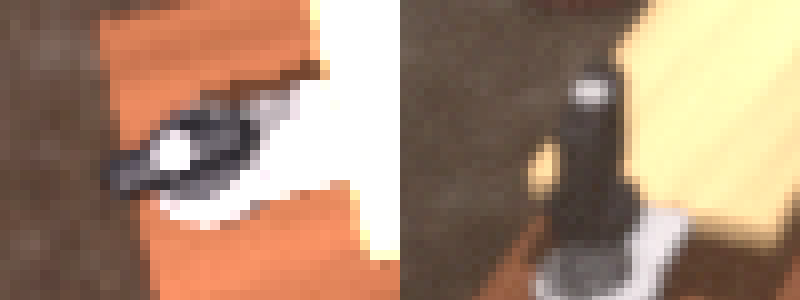

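The dot and wing middle are at about (182.6,225) in the top view, so the knob axis is near (390.5,212). Going down to pinch it lightly, then I'll check the forces.

move_arm --increments '[{"translation":[0.1,0.5,-1],"angular":[0,0,1.5],"gripper":0.4},{"translation":[0.1,1,-2.5],"angular":[0,0,1.5],"gripper":0.4},{"translation":[0.1,1,-4],"angular":[0,0,1.5],"gripper":0.4},{"translation":[0.1,1,-5.5],"angular":[0,0,1.5],"gripper":0.4},{"translation":[0.1,1,-6.5],"angular":[0,0,1.5],"gripper":0.5},{"translation":[0.1,1,-7.2],"angular":[0,0,1.5],"gripper":0.6},{"translation":[0.1,1,-7.4],"angular":[0,0,1.5],"gripper":0.7},{"translation":[0.1,1,-7.4],"angular":[0,0,1.5],"gripper":0.75}]' --force 20

```text
clock: 11.6
tcp_pos: [391.2, 212.8, 87.3]
tool_rot: [[-0.341, 0.94, 0.0], [0.94, 0.341, 0.0], [0.0, 0.0, -1.0]]
ft_force: [-0.9, 0.9, -0.5]
finger_gap: 21.2
grasp_force: 0.0
```

move_arm --increments '[{"translation":[0,0,0],"angular":[0,0,0],"gripper":0.85},{"translation":[0,0,0],"angular":[0,0,0],"gripper":1},{"translation":[0,0,0],"angular":[0,0,0],"gripper":1},{"translation":[0,0,0],"angular":[0,0,0],"gripper":1},{"translation":[0,0,0],"angular":[0,0,0],"gripper":1},{"translation":[0,0,0],"angular":[0,0,0],"gripper":1},{"translation":[0,0,0],"angular":[0,0,0],"gripper":1},{"translation":[0,0,0],"angular":[0,0,0],"gripper":1}]'

```text
clock: 12.4
tcp_pos: [391.6, 212.9, 87.7]
tool_rot: [[-0.341, 0.94, 0.001], [0.94, 0.341, 0.0], [-0.0, 0.001, -1.0]]
ft_force: [1.9, 0.3, 5.5]
finger_gap: 12.5
grasp_force: 22.2
```

```bash
python3 - <<'E'
from h import *
s=get_state();print(s['tcp_pos'],s['tool_rot'].round(3),s['ft_force'],s['moment'],s['finger_gap'],s['grasp_force'])
E
```

```text
[391.57133711 212.90655835  87.69895618] [[-0.341  0.94   0.001]
 [ 0.94   0.341  0.   ]
 [-0.     0.001 -1.   ]] [1.90134318 0.32566599 5.54659899] [ 0.09891591 -0.31622179  0.18688208] 12.474077360210503 22.212002277374268
```

move_arm --increments '[{"translation":[0,0,0],"angular":[0,0,0],"gripper":1},{"translation":[0,0,0],"angular":[0,0,3],"gripper":1},{"translation":[0,0,0],"angular":[0,0,6],"gripper":1},{"translation":[0,0,0],"angular":[0,0,10],"gripper":1},{"translation":[0,0,0],"angular":[0,0,14],"gripper":1},{"translation":[0,0,0],"angular":[0,0,18],"gripper":1},{"translation":[0,0,0],"angular":[0,0,20],"gripper":1},{"translation":[0,0,0],"angular":[0,0,20],"gripper":1}]' --force 60

```text
clock: 13.2
tcp_pos: [392.0, 213.2, 87.8]
tool_rot: [[-0.642, 0.767, 0.002], [0.767, 0.642, 0.001], [-0.001, 0.003, -1.0]]
ft_force: [4.0, 2.3, 5.1]
finger_gap: 11.9
grasp_force: 61.0
```

```bash
python3 - <<'E'
from h import *
s=get_state();print(s['tcp_pos'],s['tool_rot'].round(3),s['ft_force'],s['moment'],s['finger_gap'],s['grasp_force'],s['joint_pos'])
b=snap('wrist','w6')['img'];a=snap('top','t6')['img'];e=snap('scene','s6')['img']
cv2.imwrite('pics/c6.png',np.hstack([b[200:384,180:340].repeat(2,0).repeat(2,1),cv2.resize(a[180:250,170:290],(480,368),interpolation=cv2.INTER_CUBIC)])[:,:,::-1])
E
```

```text
[392.0371922  213.16755203  87.8239941 ] [[-0.642  0.767  0.002]
 [ 0.767  0.642  0.001]
 [-0.001  0.003 -1.   ]] [4.03687804 2.28765802 5.14141433] [ 0.36746241 -0.56089573  0.03686236] 11.906559123661038 60.97018539905548 [ 1.32527783e+01  2.17553594e+01  1.02754974e+02  3.16296735e-02
  5.53385601e+01 -2.66940184e+01]
```

View pics/c6.png

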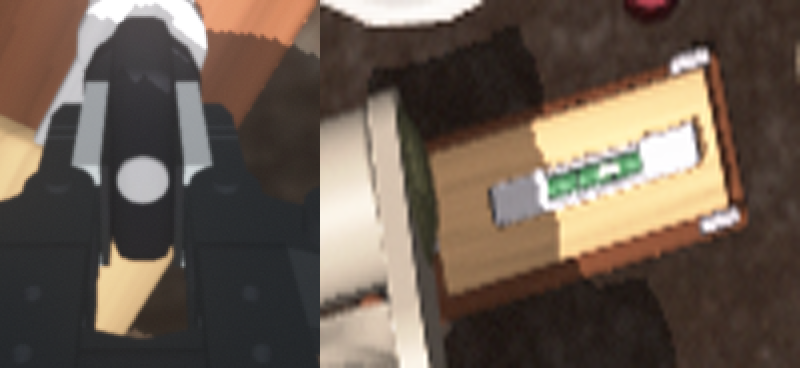

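The wing turns with the gripper (dot at its middle), and the top view shows the bubble still towards the hinge end. In the first wrist view it was about 15 mm off, which suggests about 95° in total. Turning further.

move_arm --increments '[{"translation":[0,0,0],"angular":[0,0,4],"gripper":1},{"translation":[0,0,0],"angular":[0,0,9],"gripper":1},{"translation":[0,0,0],"angular":[0,0,15],"gripper":1},{"translation":[0,0,0],"angular":[0,0,21],"gripper":1},{"translation":[0,0,0],"angular":[0,0,27],"gripper":1},{"translation":[0,0,0],"angular":[0,0,32],"gripper":1},{"translation":[0,0,0],"angular":[0,0,35],"gripper":1},{"translation":[0,0,0],"angular":[0,0,35],"gripper":1}]'

```text
clock: 14.15
tcp_pos: [392.5, 213.9, 87.8]
tool_rot: [[-0.966, 0.26, 0.004], [0.26, 0.966, 0.003], [-0.003, 0.004, -1.0]]
ft_force: [5.4, 7.7, 1.8]
finger_gap: 12.0
grasp_force: 60.6
```

move_arm --increments '[{"translation":[0,0,0],"angular":[0,0,0],"gripper":1},{"translation":[0,0,0],"angular":[0,0,0],"gripper":1},{"translation":[0,0,0],"angular":[0,0,0],"gripper":1},{"translation":[0,0,0],"angular":[0,0,0],"gripper":1},{"translation":[0,0,0],"angular":[0,0,0],"gripper":1},{"translation":[0,0,0],"angular":[0,0,0],"gripper":1},{"translation":[0,0,0],"angular":[0,0,0],"gripper":1},{"translation":[0,0,0],"angular":[0,0,0],"gripper":1}]'

```text
clock: 14.95
tcp_pos: [392.6, 213.9, 87.9]
tool_rot: [[-0.965, 0.261, 0.004], [0.261, 0.965, 0.003], [-0.003, 0.003, -1.0]]
ft_force: [5.8, 8.4, 3.4]
finger_gap: 12.0
grasp_force: 60.6
```

```bash
cat > bub.py <<'E'
from h import *
import sys
def bub(c):
    # sample top view along level axis at the vial (world z 96), nearly the level's midline
    im=c['img'].astype(np.float32); d=np.array([-.214,.977]); n=np.array([.977,.214]); R=np.array(c['rotation']); best=None
    g=lambda k,p:None
    ss=np.arange(-50,51,1.0); out=[]
    for off in range(-10,11):
        P=np.array([np.r_[np.array([425,52])+s*d+off*n,95] for s in ss]); q=(P-c['xyz'])@R
        u=(c['fx']*q[:,0]/q[:,2]+c['cx']).astype(np.float32); v=(c['fy']*q[:,1]/q[:,2]+c['cy']).astype(np.float32)
        out.append(cv2.remap(im,u[None],v[None],cv2.INTER_CUBIC)[0])
    o=np.array(out); green=o[...,1]-np.maximum(o[...,0],o[...,2]); k=np.argmax((green>25).sum(1)); 
    k0,k1=max(0,k-1),k+2
    return ss,o[k0:k1].mean(0),green[k0:k1].mean(0),k-10
if __name__=='__main__':
    c=snap(*sys.argv[1:3]) if len(sys.argv)>2 else load(sys.argv[1])
    ss,rgb,gr,k=bub(c); print('line off',k)
    idx=np.nonzero(gr>20)[0]; print('vial from',ss[idx[0]],'to',ss[idx[-1]])
    for i in range(0,101,2): print(int(ss[i]),rgb[i].astype(int).tolist(),end='; ')
E
python3 - <<'E'
from bub import *
s=get_state();print(s['clock'],s['ft_force'],s['moment'],s['tool_rot'][:,0])
E
python3 bub.py t6; echo; python3 bub.py top t7
```

```text
14.95 [5.77629264 8.41181972 3.36604446] [ 1.21309327 -0.85542504  0.18482557] [-0.96536676  0.26087837 -0.00307996]
line off -6
vial from -38.0 to 31.0
-50 [254, 253, 254]; -48 [253, 253, 254]; -46 [253, 253, 254]; -44 [261, 258, 261]; -42 [245, 246, 245]; -40 [181, 192, 184]; -38 [129, 166, 136]; -36 [114, 172, 125]; -34 [118, 175, 130]; -32 [120, 175, 131]; -30 [113, 169, 125]; -28 [97, 156, 109]; -26 [87, 150, 100]; -24 [104, 163, 115]; -22 [151, 188, 153]; -20 [155, 179, 156]; -18 [119, 132, 123]; -16 [119, 140, 121]; -14 [136, 170, 136]; -12 [141, 178, 140]; -10 [166, 193, 164]; -8 [162, 194, 164]; -6 [143, 188, 151]; -4 [117, 170, 127]; -2 [93, 152, 105]; 0 [103, 161, 115]; 2 [112, 168, 123]; 4 [112, 171, 123]; 6 [126, 180, 137]; 8 [118, 154, 125]; 10 [101, 134, 108]; 12 [105, 154, 116]; 14 [119, 175, 130]; 16 [117, 172, 127]; 18 [127, 179, 137]; 20 [133, 184, 144]; 22 [119, 172, 130]; 24 [96, 155, 110]; 26 [100, 159, 114]; 28 [118, 174, 129]; 30 [109, 159, 118]; 32 [158, 182, 163]; 34 [245, 245, 246]; 36 [270, 268, 269]; 38 [241, 238, 241]; 40 [193, 187, 193]; 42 [159, 153, 1
[... 449 characters left out ...]
 117]; -18 [92, 120, 98]; -16 [118, 145, 121]; -14 [135, 170, 135]; -12 [146, 181, 144]; -10 [174, 197, 171]; -8 [170, 193, 171]; -6 [145, 178, 152]; -4 [131, 167, 138]; -2 [110, 154, 119]; 0 [96, 151, 108]; 2 [104, 164, 116]; 4 [109, 166, 119]; 6 [120, 159, 127]; 8 [117, 145, 123]; 10 [105, 145, 113]; 12 [98, 152, 109]; 14 [106, 164, 119]; 16 [116, 170, 127]; 18 [117, 171, 128]; 20 [116, 170, 128]; 22 [111, 166, 123]; 24 [99, 156, 111]; 26 [96, 157, 108]; 28 [101, 159, 112]; 30 [120, 159, 129]; 32 [194, 206, 198]; 34 [250, 249, 250]; 36 [265, 264, 265]; 38 [240, 238, 240]; 40 [192, 186, 193]; 42 [159, 153, 160]; 44 [147, 143, 148]; 46 [150, 145, 150]; 48 [150, 146, 151]; 50 [151, 146, 152];
```

move_arm --increments '[{"translation":[0.05,0.1,0],"angular":[0,0,4],"gripper":1},{"translation":[0.1,0.15,0],"angular":[0,0,9],"gripper":1},{"translation":[0.1,0.15,0],"angular":[0,0,14],"gripper":1},{"translation":[0.1,0.15,0],"angular":[0,0,19],"gripper":1},{"translation":[0.1,0.15,0],"angular":[0,0,24],"gripper":1},{"translation":[0.1,0.15,0],"angular":[0,0,28],"gripper":1},{"translation":[0.1,0.15,0],"angular":[0,0,30],"gripper":1},{"translation":[0.1,0.15,0],"angular":[0,0,30],"gripper":1}]'

```text
clock: 15.8
tcp_pos: [392.6, 214.8, 87.8]
tool_rot: [[-0.966, -0.258, 0.002], [-0.258, 0.966, 0.001], [-0.002, 0.001, -1.0]]
ft_force: [1.5, 3.7, 6.3]
finger_gap: 12.2
grasp_force: 61.2
```

move_arm --increments '[{"translation":[0,0,0],"angular":[0,0,0],"gripper":1},{"translation":[0,0,0],"angular":[0,0,0],"gripper":1},{"translation":[0,0,0],"angular":[0,0,0],"gripper":1},{"translation":[0,0,0],"angular":[0,0,0],"gripper":1},{"translation":[0,0,0],"angular":[0,0,0],"gripper":1},{"translation":[0,0,0],"angular":[0,0,0],"gripper":1},{"translation":[0,0,0],"angular":[0,0,0],"gripper":1},{"translation":[0,0,0],"angular":[0,0,0],"gripper":1}]'

```text
clock: 16.6
tcp_pos: [392.6, 214.8, 87.8]
tool_rot: [[-0.966, -0.257, 0.002], [-0.257, 0.966, 0.001], [-0.002, 0.001, -1.0]]
ft_force: [2.4, 4.1, 6.6]
finger_gap: 11.9
grasp_force: 61.2
```

move_arm --increments '[{"translation":[0,0,0],"angular":[0,0,0],"gripper":1},{"translation":[0,0,0],"angular":[0,0,0],"gripper":1},{"translation":[0,0,0],"angular":[0,0,0],"gripper":1},{"translation":[0,0,0],"angular":[0,0,0],"gripper":1},{"translation":[0,0,0],"angular":[0,0,0],"gripper":1},{"translation":[0,0,0],"angular":[0,0,0],"gripper":1},{"translation":[0,0,0],"angular":[0,0,0],"gripper":1},{"translation":[0,0,0],"angular":[0,0,0],"gripper":1}]'

```text
clock: 17.4
tcp_pos: [392.6, 214.8, 87.8]
tool_rot: [[-0.966, -0.257, 0.002], [-0.257, 0.966, 0.001], [-0.002, 0.001, -1.0]]
ft_force: [1.9, 3.7, 6.7]
finger_gap: 12.0
grasp_force: 61.2
```

```bash
python3 bub.py top t8
```

```text
line off -7
vial from -39.0 to 29.0
-50 [253, 252, 253]; -48 [253, 252, 253]; -46 [253, 252, 253]; -44 [259, 255, 259]; -42 [241, 242, 243]; -40 [176, 196, 181]; -38 [124, 165, 133]; -36 [110, 156, 119]; -34 [107, 153, 116]; -32 [119, 161, 127]; -30 [136, 172, 145]; -28 [119, 163, 129]; -26 [102, 151, 112]; -24 [112, 156, 120]; -22 [116, 162, 125]; -20 [106, 146, 115]; -18 [94, 118, 100]; -16 [84, 123, 94]; -14 [90, 139, 100]; -12 [115, 150, 120]; -10 [135, 164, 138]; -8 [125, 159, 130]; -6 [137, 173, 144]; -4 [125, 157, 131]; -2 [102, 133, 106]; 0 [128, 158, 128]; 2 [127, 164, 131]; 4 [108, 147, 115]; 6 [98, 119, 102]; 8 [103, 128, 109]; 10 [115, 158, 124]; 12 [111, 156, 120]; 14 [108, 153, 117]; 16 [105, 150, 114]; 18 [107, 151, 116]; 20 [119, 160, 128]; 22 [140, 174, 147]; 24 [123, 165, 132]; 26 [98, 149, 108]; 28 [90, 142, 100]; 30 [156, 180, 161]; 32 [242, 241, 243]; 34 [253, 251, 253]; 36 [257, 256, 256]; 38 [251, 250, 251]; 40 [226, 222, 225]; 42 [178, 171, 177]; 44 [151, 145, 150]; 46 [151, 146, 151]; 48 [151, 148, 153]; 50 [151, 147, 152];
```

The bubble is centred: it spans −13 to +3, with the marks at −17 and +7. Releasing the knob and rising.

move_arm --increments '[{"translation":[0,0,0],"angular":[0,0,0],"gripper":0.7},{"translation":[0,0,0],"angular":[0,0,0],"gripper":0.6},{"translation":[0,0,0],"angular":[0,0,0],"gripper":0.6},{"translation":[0,0,0],"angular":[0,0,0],"gripper":0.6},{"translation":[0,0,2],"angular":[0,0,0],"gripper":0.6},{"translation":[0,0,5],"angular":[0,0,0],"gripper":0.6},{"translation":[0,0,8],"angular":[0,0,0],"gripper":0.6},{"translation":[0,0,11],"angular":[0,0,0],"gripper":0.6}]'

```text
clock: 18.25
tcp_pos: [391.7, 214.2, 198.4]
tool_rot: [[-0.966, -0.257, -0.001], [-0.257, 0.966, -0.0], [0.001, -0.0, -1.0]]
ft_force: [0.5, -0.1, -0.2]
finger_gap: 34.0
grasp_force: 0.0
```

move_arm --increments '[{"translation":[0.4,-2,0],"angular":[0,0,-8.5],"gripper":1},{"translation":[0.8,-4,0],"angular":[0,0,-17],"gripper":1},{"translation":[1.2,-6,0],"angular":[0,0,-25.5],"gripper":1},{"translation":[1.6,-8,0],"angular":[0,0,-34],"gripper":1},{"translation":[2,-10,0],"angular":[0,0,-42.5],"gripper":1},{"translation":[2.4,-12,0],"angular":[0,0,-51],"gripper":1},{"translation":[2.8,-14.5,0],"angular":[0,0,-59.5],"gripper":1},{"translation":[3.3,-16.6,0],"angular":[0,0,-68],"gripper":1}]'

```text
clock: 19.05
tcp_pos: [424.9, 47.3, 197.2]
tool_rot: [[-0.596, 0.803, -0.001], [0.803, 0.596, -0.0], [0.0, -0.001, -1.0]]
ft_force: [0.0, 0.3, -0.1]
finger_gap: -0.2
grasp_force: 0.0
```

move_arm --increments '[{"translation":[0,0,0],"angular":[0,0,-8.5],"gripper":1},{"translation":[0,0,0],"angular":[0,0,-17],"gripper":1},{"translation":[0,0,0],"angular":[0,0,-24.5],"gripper":1},{"translation":[0,0,0],"angular":[0,0,-24.5],"gripper":1},{"translation":[0,0,0],"angular":[0,0,-24.5],"gripper":1},{"translation":[0,0,0],"angular":[0,0,-24.5],"gripper":1},{"translation":[0,0,0],"angular":[0,0,-24.5],"gripper":1},{"translation":[0,0,0],"angular":[0,0,-24.5],"gripper":1}]'

```text
clock: 19.85
tcp_pos: [425.1, 48.3, 197.3]
tool_rot: [[-0.216, 0.976, -0.0], [0.976, 0.216, -0.0], [0.0, -0.0, -1.0]]
ft_force: [0.1, -0.3, 0.6]
finger_gap: -0.1
grasp_force: 0.0
```

```bash
python3 - <<'E'
from h import *
s=get_state();print(s['tcp_pos'],s['tool_rot'].round(3),s['ft_force'],s['finger_gap'])
b=snap('wrist','w9');np.save('pics/w9s.npy',s,allow_pickle=True)
E
```

```text
[425.06450396  48.33566848 197.29716953] [[-0.216  0.976 -0.   ]
 [ 0.976  0.216 -0.   ]
 [ 0.    -0.    -1.   ]] [ 0.09097944 -0.34719541  0.59058848] -0.14212723719936057
```

View pics/w9.png

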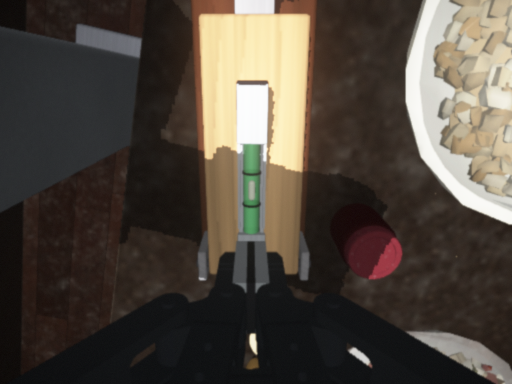

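The wrist view shows the bubble at row 188, centred between the marks (rows 173 and 205). Now pressing down.

move_arm --increments '[{"translation":[0.1,0,-2],"angular":[0,0,0],"gripper":1},{"translation":[0.1,0,-4],"angular":[0,0,0],"gripper":1},{"translation":[0.1,0,-6],"angular":[0,0,0],"gripper":1},{"translation":[0.1,0,-7.5],"angular":[0,0,0],"gripper":1},{"translation":[0.1,0,-8.4],"angular":[0,0,0],"gripper":1},{"translation":[0.1,0,-9],"angular":[0,0,0],"gripper":1},{"translation":[0.1,0,-9.2],"angular":[0,0,0],"gripper":1},{"translation":[0.1,0,-9.2],"angular":[0,0,0],"gripper":1}]'

```text
clock: 20.7
tcp_pos: [426.3, 48.3, 105.5]
tool_rot: [[-0.215, 0.977, 0.0], [0.977, 0.215, -0.0], [-0.0, 0.0, -1.0]]
ft_force: [0.3, -0.3, -0.4]
finger_gap: -0.1
grasp_force: 0.0
```

move_arm --increments '[{"translation":[0,0,-0.05],"angular":[0,0,0],"gripper":1},{"translation":[0,0,-0.1],"angular":[0,0,0],"gripper":1},{"translation":[0,0,-0.15],"angular":[0,0,0],"gripper":1},{"translation":[0,0,-0.2],"angular":[0,0,0],"gripper":1},{"translation":[0,0,-0.25],"angular":[0,0,0],"gripper":1},{"translation":[0,0,-0.3],"angular":[0,0,0],"gripper":1},{"translation":[0,0,-0.3],"angular":[0,0,0],"gripper":1},{"translation":[0,0,-0.3],"angular":[0,0,0],"gripper":1}]'

```text
clock: 21.5
tcp_pos: [426.1, 48.3, 102.3]
tool_rot: [[-0.215, 0.977, -0.0], [0.977, 0.215, 0.0], [0.0, -0.0, -1.0]]
ft_force: [1.2, -0.2, -1.1]
finger_gap: -0.0
grasp_force: 0.0
```

move_arm --increments '[{"translation":[0,0,-0.05],"angular":[0,0,0],"gripper":1},{"translation":[0,0,-0.1],"angular":[0,0,0],"gripper":1},{"translation":[0,0,-0.15],"angular":[0,0,0],"gripper":1},{"translation":[0,0,-0.2],"angular":[0,0,0],"gripper":1},{"translation":[0,0,-0.25],"angular":[0,0,0],"gripper":1},{"translation":[0,0,-0.3],"angular":[0,0,0],"gripper":1},{"translation":[0,0,-0.3],"angular":[0,0,0],"gripper":1},{"translation":[0,0,-0.3],"angular":[0,0,0],"gripper":1}]'

```text
clock: 22.3
tcp_pos: [426.1, 48.3, 99.3]
tool_rot: [[-0.215, 0.977, -0.0], [0.977, 0.215, 0.0], [0.0, -0.0, -1.0]]
ft_force: [0.2, 0.6, -0.6]
finger_gap: 0.1
grasp_force: 0.0
```

move_arm --increments '[{"translation":[0,0,-0.02],"angular":[0,0,0],"gripper":1},{"translation":[0,0,-0.05],"angular":[0,0,0],"gripper":1},{"translation":[0,0,-0.1],"angular":[0,0,0],"gripper":1},{"translation":[0,0,-0.1],"angular":[0,0,0],"gripper":1},{"translation":[0,0,-0.1],"angular":[0,0,0],"gripper":1},{"translation":[0,0,-0.1],"angular":[0,0,0],"gripper":1},{"translation":[0,0,-0.1],"angular":[0,0,0],"gripper":1},{"translation":[0,0,-0.1],"angular":[0,0,0],"gripper":1}]'

```text
clock: 23.1
tcp_pos: [426.1, 48.3, 98.3]
tool_rot: [[-0.215, 0.977, 0.0], [0.977, 0.215, -0.0], [-0.0, 0.0, -1.0]]
ft_force: [0.4, 0.3, -0.1]
finger_gap: -0.2
grasp_force: 0.0
```

move_arm --increments '[{"translation":[0,0,-0.02],"angular":[0,0,0],"gripper":1},{"translation":[0,0,-0.05],"angular":[0,0,0],"gripper":1},{"translation":[0,0,-0.1],"angular":[0,0,0],"gripper":1},{"translation":[0,0,-0.1],"angular":[0,0,0],"gripper":1},{"translation":[0,0,-0.1],"angular":[0,0,0],"gripper":1},{"translation":[0,0,-0.1],"angular":[0,0,0],"gripper":1},{"translation":[0,0,-0.1],"angular":[0,0,0],"gripper":1},{"translation":[0,0,-0.1],"angular":[0,0,0],"gripper":1}]'

```text
clock: 23.9
tcp_pos: [426.1, 48.3, 97.3]
tool_rot: [[-0.215, 0.977, -0.0], [0.977, 0.215, -0.0], [0.0, -0.0, -1.0]]
ft_force: [-0.3, 0.4, 0.3]
finger_gap: 0.2
grasp_force: 0.0
```

move_arm --increments '[{"translation":[0,0,-0.02],"angular":[0,0,0],"gripper":1},{"translation":[0,0,-0.05],"angular":[0,0,0],"gripper":1},{"translation":[0,0,-0.1],"angular":[0,0,0],"gripper":1},{"translation":[0,0,-0.1],"angular":[0,0,0],"gripper":1},{"translation":[0,0,-0.1],"angular":[0,0,0],"gripper":1},{"translation":[0,0,-0.1],"angular":[0,0,0],"gripper":1},{"translation":[0,0,-0.1],"angular":[0,0,0],"gripper":1},{"translation":[0,0,-0.1],"angular":[0,0,0],"gripper":1}]'

```text
clock: 24.7
tcp_pos: [426.1, 48.3, 96.3]
tool_rot: [[-0.215, 0.977, -0.0], [0.977, 0.215, 0.0], [0.0, -0.0, -1.0]]
ft_force: [0.0, -1.0, -0.3]
finger_gap: -0.2
grasp_force: 0.0
```

move_arm --increments '[{"translation":[0,0,-0.02],"angular":[0,0,0],"gripper":1},{"translation":[0,0,-0.05],"angular":[0,0,0],"gripper":1},{"translation":[0,0,-0.08],"angular":[0,0,0],"gripper":1},{"translation":[0,0,-0.08],"angular":[0,0,0],"gripper":1},{"translation":[0,0,-0.08],"angular":[0,0,0],"gripper":1},{"translation":[0,0,-0.08],"angular":[0,0,0],"gripper":1},{"translation":[0,0,-0.08],"angular":[0,0,0],"gripper":1},{"translation":[0,0,-0.08],"angular":[0,0,0],"gripper":1}]'

```text
clock: 25.5
tcp_pos: [426.2, 48.4, 95.8]
tool_rot: [[-0.215, 0.977, 0.001], [0.977, 0.215, 0.0], [-0.0, 0.001, -1.0]]
ft_force: [-1.1, 0.9, 4.9]
finger_gap: 0.2
grasp_force: 2.6
```

move_arm --increments '[{"translation":[0,0,-0.02],"angular":[0,0,0],"gripper":1},{"translation":[0,0,-0.04],"angular":[0,0,0],"gripper":1},{"translation":[0,0,-0.05],"angular":[0,0,0],"gripper":1},{"translation":[0,0,-0.05],"angular":[0,0,0],"gripper":1},{"translation":[0,0,-0.05],"angular":[0,0,0],"gripper":1},{"translation":[0,0,-0.05],"angular":[0,0,0],"gripper":1},{"translation":[0,0,-0.05],"angular":[0,0,0],"gripper":1},{"translation":[0,0,-0.05],"angular":[0,0,0],"gripper":1}]'

```text
clock: 26.3
tcp_pos: [426.2, 48.5, 95.6]
tool_rot: [[-0.215, 0.977, 0.001], [0.977, 0.215, 0.0], [0.0, 0.001, -1.0]]
ft_force: [-2.1, 1.3, 9.6]
finger_gap: 0.1
grasp_force: 4.6
```

move_arm --increments '[{"translation":[0,0,0],"angular":[0,0,0],"gripper":1},{"translation":[0,0,0],"angular":[0,0,0],"gripper":1},{"translation":[0,0,0],"angular":[0,0,0],"gripper":1},{"translation":[0,0,0],"angular":[0,0,0],"gripper":1},{"translation":[0,0,0],"angular":[0,0,0],"gripper":1},{"translation":[0,0,0],"angular":[0,0,0],"gripper":1},{"translation":[0,0,0],"angular":[0,0,0],"gripper":1},{"translation":[0,0,0],"angular":[0,0,0],"gripper":1}]'

```text
clock: 27.1
tcp_pos: [426.2, 48.5, 95.6]
tool_rot: [[-0.215, 0.977, 0.001], [0.977, 0.215, 0.0], [0.0, 0.001, -1.0]]
ft_force: [-1.7, 0.7, 9.9]
finger_gap: 0.0
grasp_force: 4.6
```

```bash
python3 - <<'E'
from h import *
s=get_state();print(s['clock'],s['tcp_pos'],s['ft_force'],s['moment'])
a=snap('scene','s9')['img'];b=snap('wrist','w10')['img']
cv2.imwrite('pics/c9.png',np.hstack([cv2.resize(a[170:270,200:340],(420,300),interpolation=cv2.INTER_CUBIC),b[84:384,60:440]])[:,:,::-1])
E
```

```text
27.1 [426.21971548  48.50713532  95.61175246] [-1.67960836  0.67806235  9.87140197] [0.3481778  0.31561312 0.00106659]
```

View pics/c9.png

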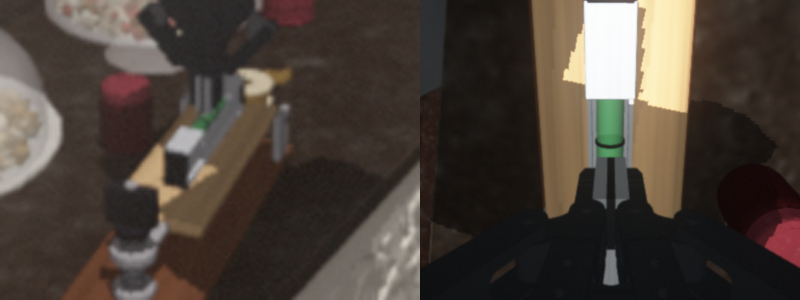

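The fingertips rest on the middle of the vial, pressing with about 10 N. The knob-end mark is clear of the bubble. Handing in.

```bash
python3 -c "
from bench import *
print(sign_off())"
```

```text
the job is handed in; nothing more can be done
None
```

The job is handed in: the level lies along the middle of the shelf with its bubble centred between the marks when last seen in full, and the arm is pressing on it with about 10 N; `sign_off()` returned no verdict.

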